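# Gauge the damp box and hold its flap at the marker

### The job

Take the orange moisture gauge out of its wooden stand and push its blade into the slot in the damp box's deck, fully home so that its black shoulder sits on the deck, and let go of it. Then lift the green flap by its bar until its yellow edge lines up with the red marker on the scale, and hold it there against its weight: the program finishes while the gripper is still holding the flap. Leave the marker as it is set, do not throw the flap open far past it or ram the gauge, and leave the other things on the table alone.

Things in the scene. Friction and masses are not known exactly. Their poses are not given: they have to be found in the camera images.
- damp_box: fixed aluminium box, 220 (its x) by 320 (its y) by 100 high, turned a little differently each time. Origin: centre of its underside; z up. Its -y third (105 wide) is a fixed aluminium deck, top 100 above the table, with the slot; the rest is covered by the green flap. A white quarter-arc scale (radius 190 to 210 about the hinge, 0 to 65 degrees, a dark tick every 5 degrees, a longer one every 15) stands 117 from its centre plane on the +x side
- slot_mouth (a point): centre of the slot's mouth, at the height of the deck's top; axes as damp_box. Right-angled slot 40 long (along x) by 12 wide (along y), straight down through 20 of deck, with a 2 bevel around the mouth; hollow below (74 clear under the deck plate)
- gauge: loose moisture gauge, 120 g (varies), standing upright in its stand. Origin: centre of the underside of the black shoulder (52 x 28 x 6); z up. Above the shoulder an orange grip 34 (x) by 16 (y), from 6 to 62 above the origin; below it a steel blade 28 (x) by 5 (y) reaching 46 down, then a tip stepping down to 22 by 4 and 16 by 3, to 62. Either way round fits the slot; blade's x along the slot's x. Home when its origin is at slot_mouth
- gauge_grip (a point): middle of the gauge's orange grip, 36 above the gauge's origin; axes as the gauge; pinch across its y (16 thick)
- stand: fixed wooden stand, 95 x 75 at the foot, 85 high, with a 34 by 9 slot in its top (75 x 55) from which the gauge lifts straight up. Origin: centre of its underside; axes as the gauge's at the start
- flap (a joint): angle, rad, of the green flap (0.45 kg, varies; panel 205 (x) by 205 (y) by 8 thick, from 5 to 210 from the hinge, yellow strip along its +x edge): 0 closed (level, at the start), grows as the +y end lifts, stop at 1.4. It falls shut by itself when let go; practically no hinge friction
- flap_hinge (a point): point on the flap's hinge line, which runs along damp_box's x, 100 above the table; axes as damp_box
- flap_bar (a point): middle of the flap's dark steel bar handle: a round bar 12 thick, 100 long along the hinge direction (x), on a post at each end, its axis 40 above the panel's upper face; 175 from the hinge along the panel's y and 44 along its z, and 30 to the -x side of flap_hinge; axes turn with the flap
- marker (a joint): angle of the red marker about the same hinge line, rad, same zero and direction as the angle of the flap; the flap lines up when both values are equal. Set between 0.45 and 0.85; a stiff friction joint that stays where it is
- marker_tip (a point): tip of the red marker arm, 222 from the hinge, 122 to damp_box's +x side of its centre plane; its y points outwards along the arm
- green_cup: loose blue-green cast cup, 68 across, 100 high; origin: centre of underside
- tan_cup: loose terracotta-coloured cast cup, 68 across, 100 high; origin: centre of underside
- vase: loose white vase, 110 across, 190 high; origin: centre of underside
- mould: loose plaster ring mould, 100 across, 100 high; origin: centre of underside
- jug: loose clear plastic jug, 120 across, 130 high; origin: centre of underside
- sanding_block: loose grey sanding block, 90 x 55 x 30; origin: centre of underside
Things that resemble listed ones, but are neither listed nor needed, are in the scene too. Leave any purple look-alike of the tan_cup alone.

How it is judged:
On the way, in this order (a step that is already met when the one before it is completed fails the run):
1. the gauge stands fully home in the slot, let go (z of gauge in the frame of slot_mouth between -0.004 and 0.004 m and horizontal distance between gauge and slot_mouth below 0.008 m and angle between gauge's own z axis and vertical below 0.1 rad and contact force between the fingers and gauge below 0.1 N), for 0.2 s.
2. the flap is held still at the marker by the gripper (angle between the y axis of flap_bar and the y axis of marker_tip, either way round below 0.09 rad and contact force between the fingers and flap above 0.8 N and velocity of joint flap between -0.05 and 0.05 rad/s), for 0.3 s.
At the end, for the whole second after the job is handed in: Gauge in the slot, let go, upright within 0.1 rad, shoulder within 4 mm of the deck and 8 mm of the slot's centre; flap still, within 0.09 rad (5 degrees) of the red marker, carried by the fingers (over 0.8 N) and not propped on any loose thing (all of step 1 and all of step 2 and contact force between flap and green_cup below 0.2 N and contact force between flap and tan_cup below 0.2 N and contact force between flap and vase below 0.2 N and contact force between flap and mould below 0.2 N and contact force between flap and jug below 0.2 N and contact force between flap and sanding_block below 0.2 N and contact force between flap and gauge below 0.2 N); the arm keeps its last pose, push and grip.
It fails at once if a cup, the vase, mould, jug or sanding block is pushed more than 3 cm from its place or tipped over (distance of any of green_cup, tan_cup, vase, mould, jug, sanding_block from where it was at the start of the episode above 0.03 m or angle between any of green_cup, tan_cup, vase, mould, jug, sanding_block's own z axis and vertical above 0.5 rad).
It fails at once if the red marker is shifted from its setting (distance of marker_tip from where it was at the start of the episode above 0.012 m).
It fails at once if the flap is thrown open far past the marker (value of joint flap above 1.2 rad).
It fails at once if the gauge is jammed down hard (contact force between gauge and damp_box above 40 N).
It also fails if it takes over 54 s, if anything falls off the work surface, if the arm or the gripper's body presses on something with over 40 N, if the wrist force passes 120 N, or if a joint passes its speed limit or range.

### The arm

A 6-joint arm with a two-finger parallel gripper is mounted at the origin on the work surface. World frame = base frame: x ahead of the robot, y to its left, z up, the work surface at z = 0. Lengths are in m, angles in rad, forces in N, time in s.
With the tool pointing down it reaches from about 0.25 to 0.775 m from the base axis. Payload 4 kg.
Tool frame: the origin (TCP) lies on the centre line of the jaws, within the pads' length; the fingertips stand 17 mm ahead of it and the grasp point (between the pads) lies 2 mm behind it; z points along the fingers, y is the line along which they close (so a half turn about z gives the same grasp; the last joint's range is limited). The gripper opens to 94 mm and grips with 3 to 60 N. Pads are 16 mm wide; open, the fingers measure 119 mm over their backs; the gripper's body (75 mm by 177 mm) begins 78 mm behind the grasp point.
Start: joints at [1.211, 0.087, 1.371, -0, 1.684, -0.103], TCP at [0.14, 0.532, 0.223] pointing down, gripper open.
Joint ranges: [-3.1, 3.1], [-0.76, 2.03], [0.27, 2.55], [-1.08, 4.22], [0.17, 2.65], [-2.57, 2.57]. Speed limits (rad/s): [2.79, 2.79, 3.14, 3.14, 3.14, 3.14].

### API

Orientations are given as [roll, pitch, yaw] about the fixed x, y, z axes, in that order (R = Rz(yaw) Ry(pitch) Rx(roll)).
In Python, from bench import robot gives the robot as it stands.
- The arm moves only by the tool servo_tool, never from a script. Its argument "plan" is a list of rows, each a list of 7 numbers: the shift along the tool's x, y, z normalised to -1 to 1, where 1 is 0.1 m, then the turn, a rotation vector about the tool's x, y, z normalised to -1 to 1, where 1 is pi/2 rad, then the finger opening in mm, from 0 to 94. In form: [[x, y, z, ax, ay, az, gripper], ...]. A call has 1 to 12 rows; each row is the pose to reach, as a shift and turn from the pose commanded when the call began, along the tool's axes at that moment; what a row does not reach only later rows make up. A row lasts 1/12 s, in which the tool goes at most 41.7 mm and 7.16 degrees, less where a joint would pass 70% of its speed; a pose out of reach is approached as far as the arm can. A call with a number of a shift or a turn outside -1 to 1 is refused whole. A call with a gripper value outside its range is refused whole. The fingers move at their own pace and stop on an object; the grip force is fixed at half the most. Time passes only in rows, so rows that repeat a pose let the fingers close. It gives the time, the measured TCP pose, the force, the opening and the grip force at its end, in the units of the state.
- robot.get_obs(): the state, without advancing time (a new reading comes with each control period).
- robot.snapshot(name): name is "scene" or "top"; returns the picture (400x640x3 uint8, red, green, blue); there is no depth.
- robot.camera_params(name): a dict with "camera_matrix" (3x3 intrinsics, pixels), "distortion" ([k1, k2, p1, p2, k3] as OpenCV has them; the pictures are not rectified), "rvec" (rotation vector, rad) and "tvec" (3), from world to camera coordinates, as OpenCV has them. Camera axes: x right, y down, z forward; pixel columns grow to the right and rows downward; lengths in m; the calibration is good to about 2 mm. A picture is of the moment at which its call begins. camera_params takes no time and is no camera call.
- robot.close_job(): hands the job in; it is judged then, once.
Trained networks look in the newest picture that a camera, given by its name, has taken for a name from the list of things; names that differ only in an ending like _2 or _b are one class to them, and where a whole thing is asked for, a point or a joint stands for the part that bears it (a point fixed in the world has none). Each returns a list of dicts, best first, with "conf" (0 to 1); they miss things now and then, are a little off and sometimes report something else, mostly with a low value. They report only what shows in the picture. A call takes as long as a camera call. They do not tell look-alikes from the thing itself.
- robot.find_in(thing, camera): "extent" ([centre column, centre row, width, height] in pixels, round what is visible of it).
The state is a dict: "time": time; "joint_positions": joint angles; "qvel": joint speeds; "joint_torque": joint torques, N m; "tool_pos": TCP position; "ee_rot": TCP orientation; "wrist_force": force on the tool from outside, world axes, zero at the start; "wrist_torque": the same for the moment, N m; "width": finger opening in m; "finger_force": force on a finger pad.
Only numpy, scipy, OpenCV 4.12 (cv2) and the standard library are available. Lean on these libraries where they do the work, as an engineer would, in place of code of your own. Each camera call takes 0.05 s, during which the arm holds its last target. There are 200 camera calls.

## Working session

There is one attempt and no reset: what is moved stays moved. The work goes in short steps, Python scripts to look and compute and a tool call to move; the robot and the scene stay as the last step left them, time stands still between calls to the robot, and variables do not carry over. Pictures are saved under pics/ and viewed, at most 10 in all, crops included, and the job is handed in when it is done.

Besides the shell and the picture viewer there is one more tool, called after ">>>" by a JSON object that holds its "fn" and its "kwargs". servo_tool: Moves the arm, as the interface text tells. Scaled input: -1 to 1 covers 0.1 m each way for a shift and pi/2 rad each way for a turn. Its arguments: {"type":"object","properties":{"plan":{"type":"array","items":{"type":"array","items":{"type":"number"}}}},"required":["plan"]}

```bash
mkdir -p pics && cat > h.py <<'E'
import numpy as np, cv2
from bench import robot
def save(cam,name):
    im=robot.snapshot(cam); cv2.imwrite(f'pics/{name}.png',im[:,:,::-1]); return im
def cam(c):
    p=robot.camera_params(c); return [np.array(p[k],float) for k in("camera_matrix","distortion","rvec","tvec")]
def proj(c,P):
    K,d,r,t=cam(c); return cv2.projectPoints(np.array(P,float).reshape(-1,1,3),r,t,K,d)[0][:,0]
def ray(c,uv,z):
    K,d,r,t=cam(c); n=cv2.undistortPoints(np.array(uv,float).reshape(-1,1,2),K,d)[:,0]
    R=cv2.Rodrigues(r)[0]; o=-R.T@t.ravel(); D=np.c_[n,np.ones(len(n))]@R
    return o+D*((z-o[2])/D[:,2])[:,None]
E
python3 - <<'E'
from h import *
for c in("scene","top"):
    save(c,c+"0"); K,d,r,t=cam(c); R=cv2.Rodrigues(r)[0]; print(c,(-R.T@t.ravel()).round(3),K[0,0].round(1),R[2].round(2))
    for n in("gauge","stand","slot_mouth","damp_box","flap","marker","flap_bar","marker_tip"):
        try: print(n,[(np.round(q["extent"]).astype(int).tolist(),round(q["conf"],2)) for q in robot.find_in(n,c)[:3]])
        except Exception as e: print(n,e)
print(robot.get_obs())
E
```

```text
scene [ 1.102 -0.845  1.405] 490.8 [-0.35  0.5  -0.79]
gauge [([257, 248, 20, 19], 0.73)]
stand [([261, 264, 31, 33], 0.66), ([256, 247, 20, 18], 0.65)]
slot_mouth [([353, 193, 98, 100], 0.87)]
damp_box [([350, 194, 93, 102], 0.66)]
flap [([353, 171, 65, 56], 0.71), ([352, 193, 96, 98], 0.16)]
marker [([261, 260, 32, 34], 0.66), ([397, 141, 1, 9], 0.61), ([258, 248, 20, 18], 0.3)]
flap_bar [([353, 171, 62, 58], 0.88)]
marker_tip [([353, 192, 96, 102], 0.53)]
top [ 0.259 -0.019  1.409] 417.0 [ 0.2   0.01 -0.98]
gauge [([414, 224, 12, 16], 0.64)]
stand [([289, 190, 115, 99], 0.42)]
slot_mouth [([288, 192, 116, 99], 0.88)]
damp_box [([286, 191, 118, 99], 0.83)]
flap [([273, 196, 72, 74], 0.56)]
marker []
flap_bar [([198, 165, 36, 42], 0.65), ([274, 195, 78, 78], 0.6)]
marker_tip [([251, 154, 48, 6], 0.69), ([226, 265, 31, 28], 0.69), ([414, 224, 13, 15], 0.23)]
{'time': 0.9, 'joint_positions': array([ 1.21089922e+00,  8.72088999e-02,  1.37064633e+00, -1.09049092e-05,
        1.68357855e+00, -1.03076944e-01]), 'qvel': array([ 0.00094022,  0.00020748,  0.00041998, -0.00030422, -0.0013572 ,
       -0.000257  ]), 'joint_torque': array([-6.37686353e-04, -3.40027893e+01, -3.02603102e+01,  7.17627606e-02,
        2.35616992e-02, -2.89464435e-05]), 'tool_pos': array([0.1397149 , 0.53200431, 0.22252828]), 'ee_rot': array([3.14143574e+00, 2.71251913e-05, 2.88477126e+00]), 'wrist_force': array([-0.07962277,  0.43954134,  0.25861341]), 'wrist_torque': array([ 0.00124612, -0.03455863,  0.00864661]), 'finger_force': 0.0, 'width': 0.09375184306336268}
```

View pics/scene0.png

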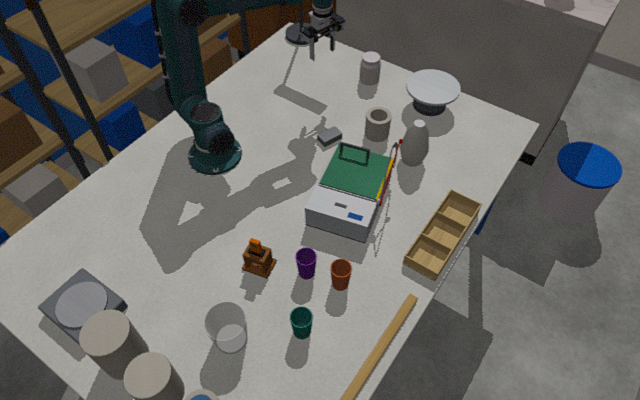

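View pics/top0.png

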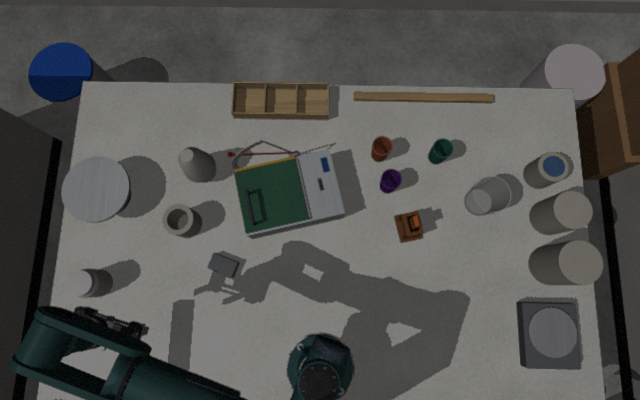

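The orange gauge sits in the wooden stand at scene (257,250), top (414,224). The box is at top (290,192), with its slot at top (321,184) and the bar at (255,206); the marker runs from about (230,154) to (298,153) in top. The only other orange-like things are the terracotta cup at top (382,148), the purple cup at (391,181) and the wooden tray and bar. The gauge is the one standing in the stand, so I'll check it in a close crop.

```bash
cat > m.py <<'E'
from h import *
a=cv2.imread('pics/top0.png'); b=cv2.imread('pics/scene0.png')
f=lambda im,x,y,w,h,s:cv2.resize(im[y:y+h,x:x+w],None,fx=s,fy=s,interpolation=cv2.INTER_CUBIC)
A=f(a,225,135,130,110,3); B=f(b,300,130,110,115,3);C=f(a,385,195,65,55,5);D=f(b,230,225,60,60,4)
M=np.zeros((600,800,3),np.uint8)
for im,x,y in((A,0,0),(B,400,0),(C,0,331),(D,400,350)):
    h,w=im.shape[:2]; h=min(h,600-y); M[y:y+h,x:x+w]=im[:h]
cv2.imwrite('pics/mos.png',np.clip(M*1.6,0,255).astype(np.uint8))
for n,im in(("top",a),("scene",b)):
    hsv=cv2.cvtColor(im,cv2.COLOR_BGR2HSV)
    for k,lo,hi in(("green",(60,120,40),(85,255,255)),("orange",(7,190,120),(16,255,255)),("red",(172,150,60),(180,255,255)),("red0",(0,190,60),(4,255,255)),("yellow",(20,160,80),(32,255,255))):
        m=cv2.inRange(hsv,lo,hi); nn,l,s,ce=cv2.connectedComponentsWithStats(m)
        print(n,k,[(s[i].tolist(),ce[i].round(1).tolist()) for i in range(1,nn) if s[i,4]>5])
E
python3 m.py
```

```text
top green [([443, 141, 9, 11, 32], [446.4, 145.8]), ([433, 150, 11, 8, 18], [437.4, 154.4]), ([241, 197, 4, 3, 7], [242.9, 197.7])]
top orange [([414, 217, 4, 9, 15], [415.5, 220.8])]
top red []
top red0 [([228, 153, 4, 3, 10], [229.8, 154.0])]
top yellow [([235, 157, 59, 14, 91], [264.3, 163.8])]
scene green [([320, 146, 68, 53, 2015], [355.7, 171.7]), ([293, 307, 10, 10, 33], [296.9, 312.0]), ([302, 307, 6, 5, 8], [303.9, 308.9]), ([294, 310, 18, 26, 106], [302.6, 323.2]), ([290, 318, 5, 4, 6], [292.2, 319.0]), ([291, 321, 7, 8, 10], [293.9, 324.7]), ([303, 334, 3, 5, 9], [304.0, 335.6])]
scene orange [([250, 239, 10, 5, 32], [254.4, 241.1])]
scene red []
scene red0 []
scene yellow [([386, 159, 8, 20, 52], [389.2, 167.1]), ([376, 182, 8, 18, 40], [379.4, 190.9])]
```

View pics/mos.png

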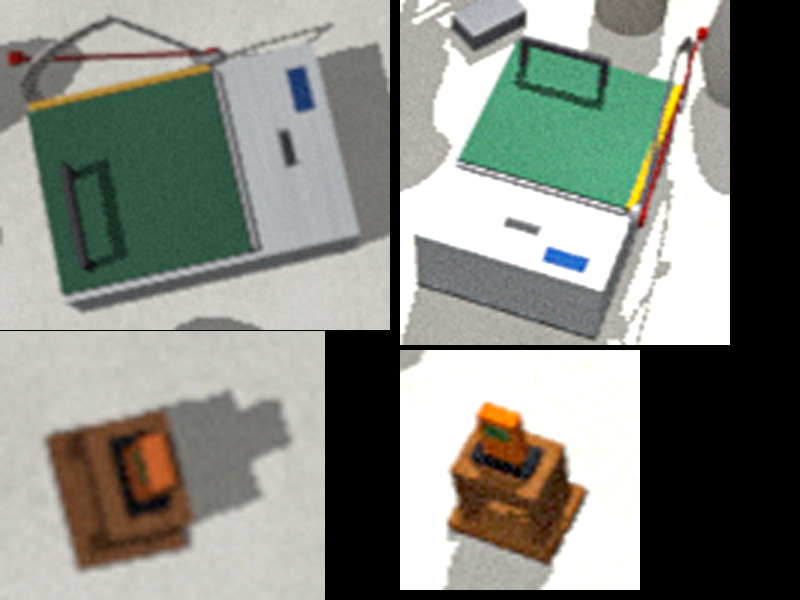

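```bash
cat > fit.py <<'E'
from h import *
from scipy.optimize import least_squares
A=lambda x,y:(x/3+225-.33,y/3+135-.33)
B=lambda x,y:((x-400)/3+300-.33,y/3+130-.33)
C=lambda x,y:(x/5+385-.4,(y-331)/5+195-.4)
D=lambda x,y:((x-400)/4+230-.4,(y-350)/4+225-.4)
def W(p,q):
    x,y,a=p[:3]; q=np.atleast_2d(q); c,s=np.cos(a),np.sin(a)
    return np.c_[x+c*q[:,0]-s*q[:,1],y+s*q[:,0]+c*q[:,1],q[:,2]]
def box(p):
    h=p[3]; t=p[4]; sx,sy=p[5:7]
    tip=[.122,h+.222*np.cos(t),.1+.222*np.sin(t)]
    bar=[-.03,h+.175,.144]
    T=[([.11,-.16,.1],A(318,45)),([-.11,-.16,.1],A(357,235)),([-.11,.16,.1],A(65,297)),
       ([.1025,h+.21,.104],A(28,109)),([sx,sy,.1],A(288,148)),(tip,(229.8,154))]
    S=[([-.11,-.16,.1],B(415,235)),([.11,-.16,.1],B(603,290)),([.1025,h+.21,.104],B(684,86)),
       ([sx,sy,.1],B(522,226)),(tip,B(702,33)),([.11,-.16,0],B(600,337))]
    return np.r_[proj('top',W(p,[k[0] for k in T]))-[k[1] for k in T],proj('scene',W(p,[k[0] for k in S]))-[k[1] for k in S]]
r=least_squares(lambda p:box(p).ravel(),[.4,.05,.2,-.055,.6,0,-.107],loss='soft_l1')
print(r.x.round(4)); print(box(r.x).round(1).tolist())
p=r.x; print('slot',W(p,[p[5],p[6],.1]).round(4)); print('bar0',W(p,[-.03,p[3]+.175,.144]).round(4))
th=p[4]; print('bar@th',W(p,[-.03,p[3]+.175*np.cos(th)-.044*np.sin(th),.1+.175*np.sin(th)+.044*np.cos(th)]).round(4))
g=lambda p:np.r_[proj('top',W(p,[[-.0475,.0375,0],[-.0475,-.0375,0],[.0475,.0375,0],[0,0,.147]]))-[C(78,568),C(188,546),C(50,437),C(155,467)],
   proj('scene',W(p,[[0,0,.147],[-.0475,-.0375,0],[.0475,-.0375,0]]))-[D(500,413),D(450,523),D(550,560)]]
r=least_squares(lambda p:g(p).ravel(),[.45,-.3,.2],loss='soft_l1'); print('gauge',r.x.round(4)); print(g(r.x).round(1).tolist())
E
python3 fit.py
```

```text
[ 0.5554  0.1135  0.2393 -0.0498  0.5077 -0.0019 -0.1072]
[[-1.4, -1.7], [0.7, -0.6], [-0.7, 0.5], [-0.4, -0.6], [0.2, -0.3], [0.3, -0.1], [-0.3, -1.1], [-0.2, 0.2], [-1.5, -1.1], [-0.1, -0.5], [0.2, 0.5], [-1.3, 1.4]]
slot [[0.5789 0.0089 0.1   ]]
bar0 [[0.4966 0.228  0.144 ]]
bar@th [[0.5069 0.1858 0.2235]]
gauge [ 0.458  -0.2858  0.2286]
[[-0.3, 0.9], [-0.8, 0.7], [-1.4, -0.1], [0.6, -1.5], [-0.1, -0.5], [-0.8, 1.1], [0.3, 1.4]]
```

```bash
cat > ov.py <<'E'
from fit import *
import sys
def boxpts(a,b,z0,z1): return [[sx*a/2,sy*b/2,z] for z in(z0,z1) for sx,sy in((-1,-1),(1,-1),(1,1),(-1,1))]
E12=[(0,1),(1,2),(2,3),(3,0),(4,5),(5,6),(6,7),(7,4),(0,4),(1,5),(2,6),(3,7)]
def draw(im,c,P,ed,x,y,s,col):
    u=(proj(c,P)-[x,y]+.5)*s
    for i,j in ed: cv2.line(im,*[tuple(int(v*8) for v in u[k]) for k in(i,j)],col,1,cv2.LINE_AA,3)
def crop(c,x,y,w,h,s):
    im=cv2.imread(f'pics/{c}0.png')[y:y+h,x:x+w]; return cv2.resize(np.clip(im*1.6,0,255).astype(np.uint8),None,fx=s,fy=s,interpolation=cv2.INTER_CUBIC)
gp=r.x; L=[]
for c,x,y in(("top",388,200),("scene",228,230)):
    im=crop(c,x,y,50,50,6)
    for b,col in((boxpts(.034,.016,.091,.147),(255,0,0)),(boxpts(.052,.028,.085,.091),(0,255,0)),(boxpts(.095,.075,0,.001),(255,255,0)),(boxpts(.075,.055,.084,.085),(255,0,255))):
        draw(im,c,W(gp,b),E12,x,y,6,col)
    L.append(im)
G=[]
for c,x,y,w,h in(("top",228,140,125,100),("scene",300,130,110,100)):
    im=crop(c,x,y,w,h,3); q=p
    draw(im,c,W(q,boxpts(.22,.32,0,.1)),E12,x,y,3,(255,0,0))
    draw(im,c,W(q,np.array(boxpts(.04,.012,.099,.1))+[q[5],q[6],0]),E12,x,y,3,(0,0,255))
    draw(im,c,W(q,np.array(boxpts(.205,.205,.103,.104))+[0,q[3]+.1075,0]),E12,x,y,3,(0,255,255))
    draw(im,c,W(q,[[-.08,q[3]+.175,.144],[.02,q[3]+.175,.144]]),[(0,1)],x,y,3,(255,0,255)); G.append(im)
M=np.zeros((600,800,3),np.uint8); M[:300,:300]=L[0];M[:300,400:700]=L[1];M[300:,:375]=G[0];M[300:,400:730]=G[1]
cv2.imwrite('pics/ov.png',M)
E
python3 ov.py>/dev/null
```

```text
(no output)
```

View pics/ov.png

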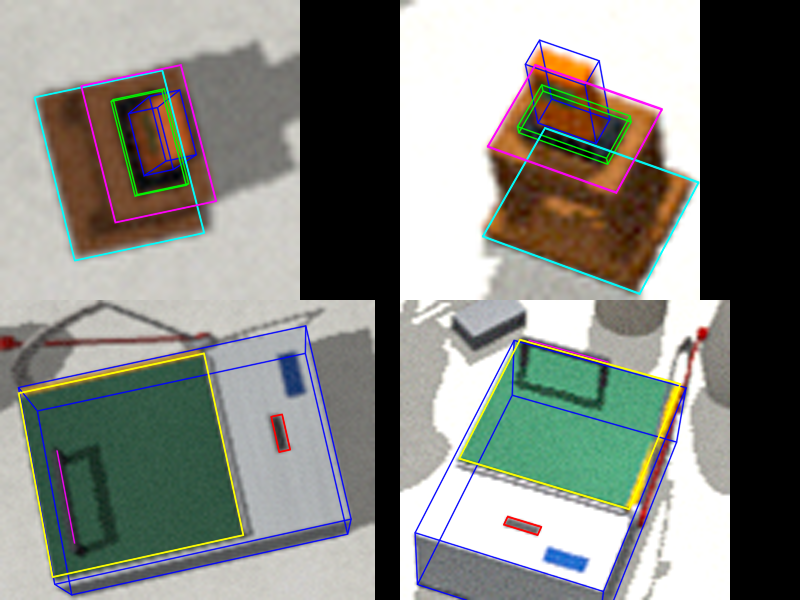

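>>> {"fn": "servo_tool", "kwargs": {"plan": [[-1, -1, -0.8, 0, 0, 0.845, 60], [-1, -1, -0.8, 0, 0, 0.845, 60], [-1, -1, -0.8, 0, 0, 0.845, 60], [-1, -1, -0.8, 0, 0, 0.845, 60], [-1, -1, -0.8, 0, 0, 0.845, 60], [-1, -1, -0.8, 0, 0, 0.845, 60], [-1, -1, -0.8, 0, 0, 0.845, 60], [-1, -1, -0.8, 0, 0, 0.845, 60], [-1, -1, -0.8, 0, 0, 0.845, 60], [-1, -1, -0.8, 0, 0, 0.845, 60], [-1, -1, -0.8, 0, 0, 0.845, 60], [-1, -1, -0.8, 0, 0, 0.845, 60]]}}

```text
time: 1.9
tool_pos: [0.211, 0.4098, 0.3026]
ee_rot: [3.141, -0.0, 1.556]
wrist_force: [-1.0, 0.5, 0.6]
width: 0.0599
finger_force: 0.0
```

>>> {"fn": "servo_tool", "kwargs": {"plan": [[-1, 1, 0, 0, 0, 0.845, 60], [-1, 1, 0, 0, 0, 0.845, 60], [-1, 1, 0, 0, 0, 0.845, 60], [-1, 1, 0, 0, 0, 0.845, 60], [-1, 1, 0, 0, 0, 0.845, 60], [-1, 1, 0, 0, 0, 0.845, 60], [-1, 1, 0, 0, 0, 0.845, 60], [-1, 1, 0, 0, 0, 0.845, 60], [-1, 1, 0, 0, 0, 0.845, 60], [-1, 1, 0, 0, 0, 0.845, 60], [-1, 1, 0, 0, 0, 0.845, 60], [-1, 1, 0, 0, 0, 0.845, 60]]}}

```text
time: 2.9
tool_pos: [0.3097, 0.3085, 0.3025]
ee_rot: [-3.142, -0.0, 0.231]
wrist_force: [0.3, 0.2, 0.1]
width: 0.06
finger_force: 0.0
```

>>> {"fn": "servo_tool", "kwargs": {"plan": [[0, 1, 0, 0, 0, 0, 60], [0, 1, 0, 0, 0, 0, 60], [0, 1, 0, 0, 0, 0, 60]]}}

```text
time: 3.15
tool_pos: [0.3328, 0.2085, 0.3027]
ee_rot: [3.14, -0.001, 0.233]
wrist_force: [-0.0, 0.2, 0.7]
width: 0.0598
finger_force: 0.0
```

>>> {"fn": "servo_tool", "kwargs": {"plan": [[0, 1, 0, 0, 0, 0, 60], [0, 1, 0, 0, 0, 0, 60], [0, 1, 0, 0, 0, 0, 60]]}}

```text
time: 3.4
tool_pos: [0.3557, 0.1104, 0.3026]
ee_rot: [3.14, -0.001, 0.23]
wrist_force: [1.0, 0.1, 0.5]
width: 0.0599
finger_force: 0.0
```

>>> {"fn": "servo_tool", "kwargs": {"plan": [[0, 1, 0, 0, 0, 0, 60], [0, 1, 0, 0, 0, 0, 60], [0, 1, 0, 0, 0, 0, 60]]}}

```text
time: 3.65
tool_pos: [0.3785, 0.0127, 0.3024]
ee_rot: [3.14, 0.0, 0.23]
wrist_force: [0.6, 0.5, -0.4]
width: 0.06
finger_force: 0.0
```

>>> {"fn": "servo_tool", "kwargs": {"plan": [[0, 1, 0, 0, 0, 0, 60], [0, 1, 0, 0, 0, 0, 60], [0, 1, 0, 0, 0, 0, 60]]}}

```text
time: 3.9
tool_pos: [0.4012, -0.0849, 0.302]
ee_rot: [3.14, 0.001, 0.23]
wrist_force: [0.2, -0.4, -0.0]
width: 0.0603
finger_force: 0.0
```

>>> {"fn": "servo_tool", "kwargs": {"plan": [[0, 1, 0, 0, 0, 0, 60], [0, 1, 0, 0, 0, 0, 60], [0, 1, 0, 0, 0, 0, 60]]}}

```text
time: 4.15
tool_pos: [0.424, -0.1824, 0.3016]
ee_rot: [3.141, 0.001, 0.23]
wrist_force: [-0.3, -0.2, 0.1]
width: 0.0598
finger_force: 0.0
```

>>> {"fn": "servo_tool", "kwargs": {"plan": [[0, 1, 0, 0, 0, 0, 60], [0, 1, 0, 0, 0, 0, 60], [0, 1, 0, 0, 0, 0, 60], [0, 1, 0, 0, 0, 0, 60], [0, 1, 0, 0, 0, 0, 60]]}}

```text
time: 4.57
tool_pos: [0.4464, -0.2761, 0.3018]
ee_rot: [-3.14, 0.001, 0.231]
wrist_force: [-0.7, 1.0, -0.4]
width: 0.0601
finger_force: 0.0
```

>>> {"fn": "servo_tool", "kwargs": {"plan": [[0.09, 0.125, 0.9, 0, 0, 0, 60], [0.09, 0.125, 0.9, 0, 0, 0, 60], [0.09, 0.125, 0.9, 0, 0, 0, 60], [0.09, 0.125, 0.9, 0, 0, 0, 60], [0.09, 0.125, 0.9, 0, 0, 0, 60]]}}

```text
time: 4.98
tool_pos: [0.4584, -0.2848, 0.2139]
ee_rot: [3.141, -0.001, 0.232]
wrist_force: [-0.7, -0.6, 1.1]
width: 0.0599
finger_force: 0.0
```

```bash
python3 - <<'E'
from h import *
a=save('top','t1');b=save('scene','s1')
f=lambda im,x,y,w,h,s:cv2.resize(im[y:y+h,x:x+w,::-1],None,fx=s,fy=s,interpolation=cv2.INTER_CUBIC)
cv2.imwrite('pics/c1.png',np.clip(1.6*np.hstack([f(a,370,170,80,100,5),f(b,215,190,80,100,5)]),0,255))
E
```

```text
[ WARN:0@2.136] global loadsave.cpp:1063 imwrite_ Unsupported depth image for selected encoder is fallbacked to CV_8U.
```

View pics/c1.png

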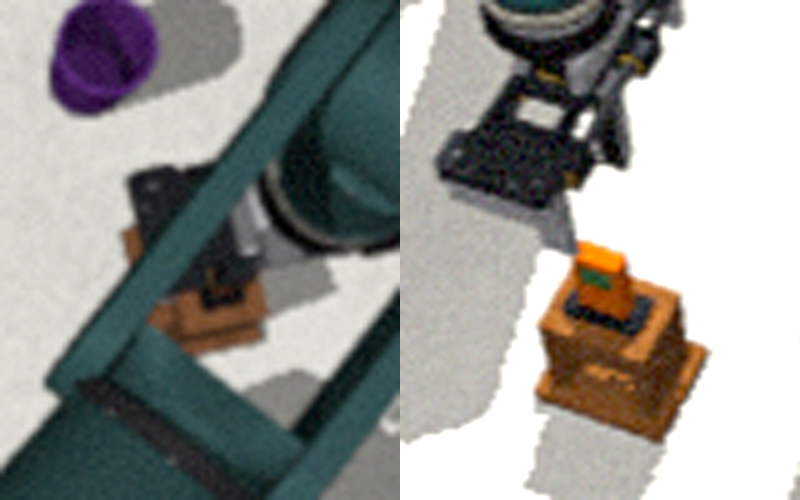

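```bash
python3 - <<'E'
from h import *
P=[[.4584,-.2848,.197],[.4584,-.2848,.292],[.458,-.286,.147]]
print((proj('scene',P)-[215,190])*5)
b=cv2.imread('pics/s1.png')[190:290,215:295]; cv2.imwrite('pics/c2.png',cv2.resize(b,None,fx=6,fy=6,interpolation=cv2.INTER_CUBIC))
E
```

```text
[[189.6946034  202.26912469]
 [170.90227275 107.23715267]
 [197.07247717 249.4843938 ]]
```

View pics/c2.png

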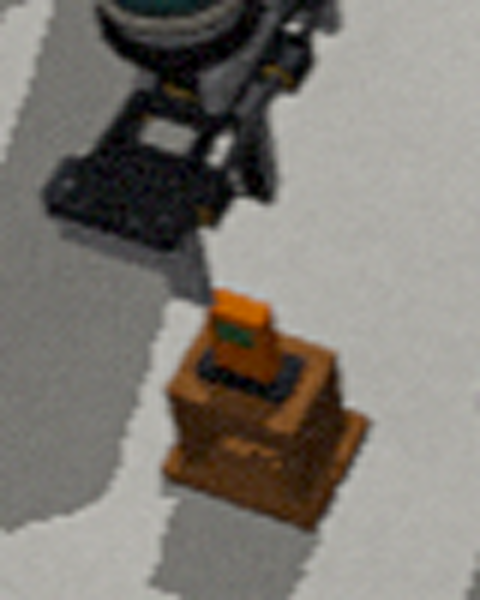

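The crop shows the two fingertips at about (200,300) and (265,200). They straddle the orange grip top at (243,305), so I descend and close.

>>> {"fn": "servo_tool", "kwargs": {"plan": [[0, 0, 0.4, 0, 0, 0, 60], [0, 0, 0.7, 0, 0, 0, 60], [0, 0, 0.93, 0, 0, 0, 60], [0, 0, 0.93, 0, 0, 0, 60], [0, 0, 0.93, 0, 0, 0, 60], [0, 0, 0.93, 0, 0, 0, 0], [0, 0, 0.93, 0, 0, 0, 0], [0, 0, 0.93, 0, 0, 0, 0], [0, 0, 0.93, 0, 0, 0, 0], [0, 0, 0.93, 0, 0, 0, 0], [0, 0, 0.93, 0, 0, 0, 0], [0, 0, 0.93, 0, 0, 0, 0]]}}

```text
time: 6.08
tool_pos: [0.4582, -0.2859, 0.1196]
ee_rot: [3.141, -0.0, 0.23]
wrist_force: [0.9, -1.6, 0.3]
width: 0.0168
finger_force: 0.7
```

>>> {"fn": "servo_tool", "kwargs": {"plan": [[0, 0, 0, 0, 0, 0, 0], [0, 0, 0, 0, 0, 0, 0], [0, 0, 0, 0, 0, 0, 0], [0, 0, -0.15, 0, 0, 0, 0], [0, 0, -0.3, 0, 0, 0, 0], [0, 0, -0.5, 0, 0, 0, 0], [0, 0, -0.7, 0, 0, 0, 0], [0, 0, -0.9, 0, 0, 0, 0], [0, 0, -1, 0, 0, 0, 0], [0, 0, -1, 0, 0, 0, 0], [0, 0, -1, 0, 0, 0, 0]]}}

```text
time: 7.0
tool_pos: [0.4581, -0.2857, 0.219]
ee_rot: [-3.141, 0.0, 0.23]
wrist_force: [-0.2, 0.5, -1.3]
width: 0.0158
finger_force: 30.0
```

>>> {"fn": "servo_tool", "kwargs": {"plan": [[0, 0, -0.2, 0, 0, 0, 0], [0, 0, -0.4, 0, 0, 0, 0], [0, 0, -0.4, 0, 0, 0, 0], [0, 0, -0.4, 0, 0, 0, 0]]}}

```text
time: 7.33
tool_pos: [0.4582, -0.2858, 0.2587]
ee_rot: [-3.141, 0.0, 0.23]
wrist_force: [-0.6, -0.2, -2.0]
width: 0.016
finger_force: 30.0
```

```bash
python3 - <<'E'
from h import *
a=save('top','t2');b=save('scene','s2')
o=robot.get_obs(); t=o['tool_pos']; print(t,o['ee_rot'],o['wrist_force'],o['wrist_torque'],o['width'],o['finger_force'],o['joint_positions'])
u=proj('scene',[t])[0].astype(int);print(u)
cv2.imwrite('pics/c3.png',cv2.resize(b[u[1]-35:u[1]+45,u[0]-40:u[0]+40,::-1],None,fx=7,fy=7,interpolation=cv2.INTER_CUBIC))
E
```

```text
[ 0.45754784 -0.28528069  0.25697351] [-3.13853360e+00  2.33455264e-03  2.30127446e-01] [ 0.4905253   0.17915782 -0.93279101] [-0.06158321  0.14807424 -0.01741897] 0.015895553019833492 29.999690651893616 [-6.62746046e-01  6.18583269e-02  1.32999953e+00  1.01940368e-04
  1.75358160e+00  6.77944742e-01]
[250 218]
```

View pics/c3.png

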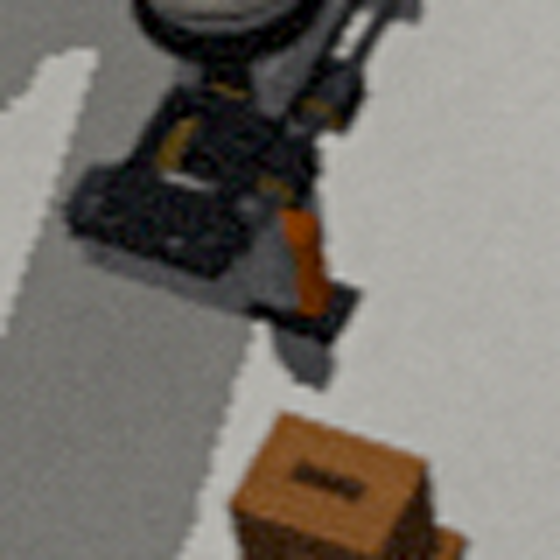

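```bash
python3 - <<'E' 2>&1 | tail -20
from h import *
print('stand slot',ray('scene',[[330/7+210-.43,480/7+183-.43]],.085))
t=np.array([.4582,-.2858,.2587]); c,s=np.cos(.23),np.sin(.23)
for dx in(-.004,0,.004):
    P=[[t[0]+c*(x+dx)-s*y,t[1]+s*(x+dx)+c*y,t[2]-.0346+z] for x,y,z in((-.026,-.014,0),(.026,-.014,0),(.026,.014,.006),(.014,-.008*0-.0025,-.046))]
    print(dx,((proj('scene',P)-[210,183]+.5)*7).round().tolist())
E
```

```text
stand slot [[ 0.45945962 -0.28702294  0.085     ]]
-0.004 [[216.0, 304.0], [327.0, 342.0], [355.0, 283.0], [325.0, 374.0]]
0 [[224.0, 307.0], [336.0, 345.0], [364.0, 286.0], [334.0, 376.0]]
0.004 [[233.0, 310.0], [344.0, 348.0], [373.0, 289.0], [342.0, 379.0]]
```

>>> {"fn": "servo_tool", "kwargs": {"plan": [[0.15, -0.2, 0, 0, 0, 0, 0], [0.35, -0.5, 0, 0, 0, 0, 0], [0.617, -0.865, 0, 0, 0, 0, 0]]}}

```text
time: 7.68
tool_pos: [0.4962, -0.1907, 0.2568]
ee_rot: [-3.139, 0.003, 0.226]
wrist_force: [1.9, -0.4, -1.3]
width: 0.0157
finger_force: 30.0
```

>>> {"fn": "servo_tool", "kwargs": {"plan": [[0.22, -0.3, 0, 0, 0, 0, 0], [0.43, -0.6, 0, 0, 0, 0, 0], [0.617, -0.865, 0, 0, 0, 0, 0]]}}

```text
time: 7.93
tool_pos: [0.5372, -0.09, 0.2571]
ee_rot: [-3.139, 0.003, 0.231]
wrist_force: [0.5, -1.0, -0.4]
width: 0.016
finger_force: 30.0
```

>>> {"fn": "servo_tool", "kwargs": {"plan": [[0.2, -0.28, 0, 0, 0, 0, 0], [0.38, -0.53, 0, 0, 0, 0, 0], [0.5, -0.7, 0, 0, 0, 0, 0], [0.58, -0.8, 0, 0, 0, 0, 0], [0.617, -0.865, 0, 0, 0, -0.006, 0], [0.617, -0.865, 0, 0, 0, -0.006, 0], [0.617, -0.865, 0, 0, 0, -0.006, 0], [0.617, -0.865, 0, 0, 0, -0.006, 0]]}}

```text
time: 8.6
tool_pos: [0.5774, 0.0046, 0.2593]
ee_rot: [3.141, 0.001, 0.238]
wrist_force: [0.6, -0.2, -1.1]
width: 0.0157
finger_force: 30.0
```

```bash
python3 - <<'E'
from h import *
b=save('scene','s3')
o=robot.get_obs(); t=o['tool_pos']; print(t,o['ee_rot'],o['wrist_force'],o['width'])
cv2.imwrite('pics/c4.png',cv2.resize(b[150:240,300:400,::-1],None,fx=6.5,fy=6.5,interpolation=cv2.INTER_CUBIC))
g=t-[0,0,.0346]
print('tip,shoulder,slot px',((proj('scene',[g-[0,0,.062],g,[.5789,.0089,.1]])-[300,150]+.5)*6.5).round())
E
```

```text
[0.57751277 0.00446888 0.25944544] [3.14120627e+00 2.66495858e-04 2.37637140e-01] [ 0.34626156 -0.36173047 -0.97675547] 0.016177717771905485
tip,shoulder,slot px [[261. 286.]
 [265. 205.]
 [265. 358.]]
```

View pics/c4.png

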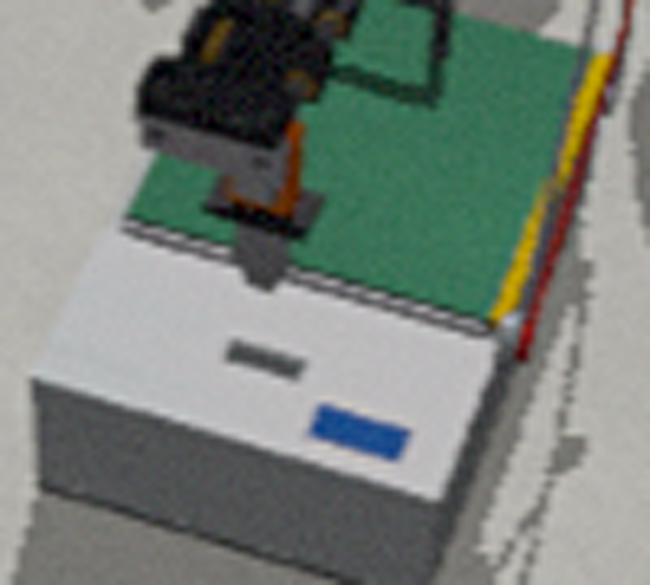

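>>> {"fn": "servo_tool", "kwargs": {"plan": [[0.024, -0.035, 0.1, 0, 0, 0, 0], [0.024, -0.035, 0.3, 0, 0, 0, 0], [0.024, -0.035, 0.45, 0, 0, 0, 0], [0.024, -0.035, 0.55, 0, 0, 0, 0], [0.024, -0.035, 0.55, 0, 0, 0, 0], [0.024, -0.035, 0.55, 0, 0, 0, 0], [0.024, -0.035, 0.55, 0, 0, 0, 0]]}}

```text
time: 9.23
tool_pos: [0.5797, 0.0096, 0.2054]
ee_rot: [3.141, -0.002, 0.239]
wrist_force: [-0.4, -0.6, -1.7]
width: 0.0162
finger_force: 30.0
```

>>> {"fn": "servo_tool", "kwargs": {"plan": [[0, 0, 0.03, 0, 0, 0, 0], [0, 0, 0.06, 0, 0, 0, 0], [0, 0, 0.09, 0, 0, 0, 0], [0, 0, 0.11, 0, 0, 0, 0], [0, 0, 0.13, 0, 0, 0, 0], [0, 0, 0.13, 0, 0, 0, 0]]}}

```text
time: 9.73
tool_pos: [0.579, 0.0099, 0.1908]
ee_rot: [-3.141, 0.001, 0.24]
wrist_force: [0.2, -0.0, -1.6]
width: 0.016
finger_force: 30.0
```

>>> {"fn": "servo_tool", "kwargs": {"plan": [[0, 0, 0.03, 0, 0, 0, 0], [0, 0, 0.06, 0, 0, 0, 0], [0, 0, 0.09, 0, 0, 0, 0], [0, 0, 0.12, 0, 0, 0, 0], [0, 0, 0.15, 0, 0, 0, 0], [0, 0, 0.15, 0, 0, 0, 0]]}}

```text
time: 10.23
tool_pos: [0.5788, 0.0099, 0.1754]
ee_rot: [-3.141, 0.002, 0.24]
wrist_force: [0.4, 0.4, -0.2]
width: 0.0159
finger_force: 30.0
```

>>> {"fn": "servo_tool", "kwargs": {"plan": [[0, 0, 0.06, 0, 0, 0, 0], [0, 0, 0.12, 0, 0, 0, 0], [0, 0, 0.18, 0, 0, 0, 0], [0, 0, 0.24, 0, 0, 0, 0], [0, 0, 0.3, 0, 0, 0, 0], [0, 0, 0.34, 0, 0, 0, 0], [0, 0, 0.34, 0, 0, 0, 0]]}}

```text
time: 10.82
tool_pos: [0.5785, 0.0099, 0.1408]
ee_rot: [-3.141, 0.003, 0.24]
wrist_force: [0.1, 0.4, -1.3]
width: 0.0158
finger_force: 30.0
```

>>> {"fn": "servo_tool", "kwargs": {"plan": [[0, 0, 0.02, 0, 0, 0, 0], [0, 0, 0.03, 0, 0, 0, 0], [0, 0, 0.04, 0, 0, 0, 0], [0, 0, 0.04, 0, 0, 0, 0]]}}

```text
time: 11.15
tool_pos: [0.5794, 0.0098, 0.1386]
ee_rot: [-3.142, -0.0, 0.24]
wrist_force: [0.1, 0.3, -0.6]
width: 0.0159
finger_force: 30.0
```

>>> {"fn": "servo_tool", "kwargs": {"plan": [[0, 0, 0.01, 0, 0, 0, 0], [0, 0, 0.02, 0, 0, 0, 0], [0, 0, 0.025, 0, 0, 0, 0], [0, 0, 0.025, 0, 0, 0, 0]]}}

```text
time: 11.48
tool_pos: [0.5792, 0.0098, 0.1358]
ee_rot: [-3.141, 0.0, 0.24]
wrist_force: [0.8, -0.6, -1.6]
width: 0.0162
finger_force: 30.0
```

>>> {"fn": "servo_tool", "kwargs": {"plan": [[0, 0, 0.005, 0, 0, 0, 0], [0, 0, 0.01, 0, 0, 0, 0], [0, 0, 0.015, 0, 0, 0, 0], [0, 0, 0.015, 0, 0, 0, 0]]}}

```text
time: 11.82
tool_pos: [0.5794, 0.0098, 0.1346]
ee_rot: [3.142, -0.0, 0.24]
wrist_force: [0.1, 0.4, -0.8]
width: 0.0156
finger_force: 30.0
```

>>> {"fn": "servo_tool", "kwargs": {"plan": [[0, 0, 0.005, 0, 0, 0, 0], [0, 0, 0.01, 0, 0, 0, 0], [0, 0, 0.01, 0, 0, 0, 0]]}}

```text
time: 12.07
tool_pos: [0.5794, 0.0098, 0.1346]
ee_rot: [3.141, -0.001, 0.24]
wrist_force: [-1.7, -0.9, 4.4]
width: 0.0161
finger_force: 30.0
```

>>> {"fn": "servo_tool", "kwargs": {"plan": [[0, 0, 0, 0, 0, 0, 40], [0, 0, 0, 0, 0, 0, 40], [0, 0, 0, 0, 0, 0, 40], [0, 0, 0, 0, 0, 0, 40], [0, 0, 0, 0, 0, 0, 40], [0, 0, -0.2, 0, 0, 0, 40], [0, 0, -0.5, 0, 0, 0, 50], [0, 0, -0.9, 0, 0, 0, 50], [0, 0, -1, 0, 0, 0, 50], [0, 0, -1, 0, 0, 0, 50], [0, 0, -1, 0, 0, 0, 50]]}}

```text
time: 12.98
tool_pos: [0.5795, 0.0098, 0.2335]
ee_rot: [3.141, -0.001, 0.24]
wrist_force: [-0.1, -0.6, 0.3]
width: 0.0505
finger_force: 0.0
```

>>> {"fn": "servo_tool", "kwargs": {"plan": [[-0.1, -0.8, 0, 0, 0, 0, 50], [-0.1, -0.8, 0, 0, 0, 0, 50], [-0.1, -0.8, 0, 0, 0, 0, 50]]}}

```text
time: 13.23
tool_pos: [0.5474, 0.0902, 0.2304]
ee_rot: [-3.137, 0.005, 0.246]
wrist_force: [0.2, 0.2, -0.2]
width: 0.0499
finger_force: 0.0
```

>>> {"fn": "servo_tool", "kwargs": {"plan": [[-0.1, -0.8, 0, 0, 0, 0, 50], [-0.1, -0.8, 0, 0, 0, 0, 50], [-0.1, -0.8, 0, 0, 0, 0, 50], [-0.1, -0.8, 0, 0, 0, 0, 50]]}}

```text
time: 13.57
tool_pos: [0.5204, 0.1617, 0.2309]
ee_rot: [3.141, 0.004, 0.243]
wrist_force: [-0.9, 0.5, 0.4]
width: 0.0498
finger_force: 0.0
```

>>> {"fn": "servo_tool", "kwargs": {"plan": [[-0.09, -0.715, 0, 0, 0, 0, 50], [-0.09, -0.715, 0, 0, 0, 0, 50], [-0.09, -0.715, 0, 0, 0, 0, 50], [-0.09, -0.715, 0, 0, 0, 0, 50], [-0.09, -0.715, 0, 0, 0, 0, 50]]}}

```text
time: 13.98
tool_pos: [0.4965, 0.2264, 0.2322]
ee_rot: [3.14, 0.002, 0.238]
wrist_force: [-0.3, -0.3, -0.6]
width: 0.0501
finger_force: 0.0
```

```bash
python3 - <<'E'
from h import *
b=save('scene','s4'); a=save('top','t4')
o=robot.get_obs(); t=o['tool_pos']; print(t,o['ee_rot'],o['wrist_force'],o['width'])
s=np.array([[.0,.019,-.017],[0,0,-.017]])
f=lambda im,x,y,w,h,s:cv2.resize(im[y:y+h,x:x+w,::-1],None,fx=s,fy=s,interpolation=cv2.INTER_CUBIC)
cv2.imwrite('pics/c5.png',np.hstack([f(b,300,110,110,120,4.5),f(a,235,130,60,120,4.5)]))
print('tip, bar px',((proj('scene',[t-[0,0,.017],[.4966,.228,.144]])-[300,110]+.5)*4.5).round())
g=.5794,.0098
print('gauge top pred',((proj('scene',[[*g,.162]])-[300,110]+.5)*4.5).round())
E
```

```text
[0.4967546  0.22620318 0.23274064] [3.14081580e+00 1.09321691e-03 2.37399018e-01] [ 0.1305226  -0.8037894  -0.05072296] 0.049982607593188545
tip, bar px [[256. 102.]
 [252. 166.]]
gauge top pred [[187. 375.]]
```

View pics/c5.png

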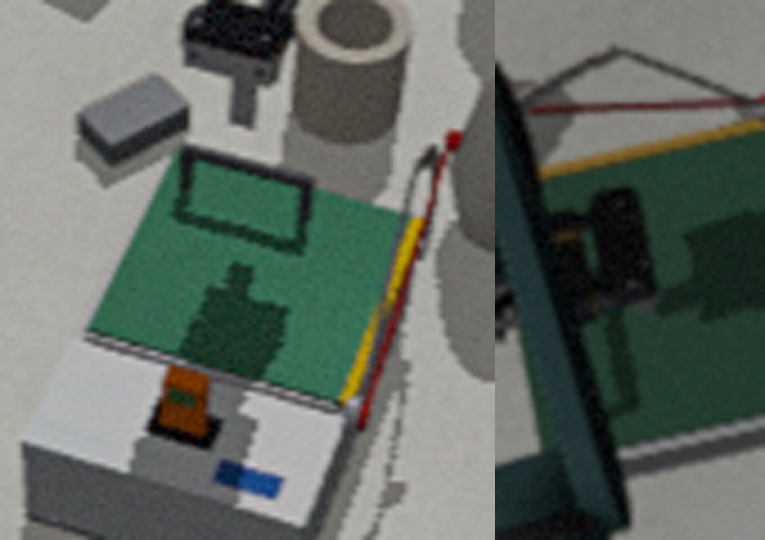

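The gauge stands in the slot with its shoulder on the deck at crop (185,425). The bar is centred at crop (248,168), as predicted, and the mould, vase and sanding block are undisturbed. Next I descend on the bar.

>>> {"fn": "servo_tool", "kwargs": {"plan": [[0, -0.015, 0.3, 0, 0, 0, 50], [0, -0.015, 0.6, 0, 0, 0, 50], [0, -0.015, 0.8, 0, 0, 0, 50], [0, -0.015, 0.9, 0, 0, 0, 50], [0, -0.015, 0.9, 0, 0, 0, 50], [0, -0.015, 0.9, 0, 0, 0, 50]]}}

```text
time: 14.58
tool_pos: [0.4963, 0.2286, 0.1437]
ee_rot: [3.142, -0.0, 0.238]
wrist_force: [0.4, -0.4, -0.0]
width: 0.05
finger_force: 0.0
```

>>> {"fn": "servo_tool", "kwargs": {"plan": [[0, 0, 0, 0, 0, 0, 0], [0, 0, 0, 0, 0, 0, 0], [0, 0, 0, 0, 0, 0, 0], [0, 0, 0, 0, 0, 0, 0], [0, 0, 0, 0, 0, 0, 0], [0, 0, 0, 0, 0, 0, 0], [0, 0, 0, 0, 0, 0, 0], [0, 0, 0, 0, 0, 0, 0], [0, 0, 0, 0, 0, 0, 0]]}}

```text
time: 15.33
tool_pos: [0.4964, 0.228, 0.1439]
ee_rot: [3.139, -0.001, 0.239]
wrist_force: [0.7, -4.3, 2.6]
width: 0.011
finger_force: 30.0
```

>>> {"fn": "servo_tool", "kwargs": {"plan": [[0, 0.015, -0.05, 0, 0, 0, 0], [0, 0.03, -0.11, 0, 0, 0, 0], [0, 0.07, -0.218, 0, 0, 0, 0], [0, 0.115, -0.32, 0, 0, 0, 0], [0, 0.167, -0.426, 0, 0, 0, 0], [0, 0.225, -0.525, 0, 0, 0, 0], [0, 0.289, -0.619, 0, 0, 0, 0], [0, 0.36, -0.71, 0, 0, 0, 0], [0, 0.4, -0.76, 0, 0, 0, 0], [0, 0.435, -0.796, 0, 0, 0, 0], [0, 0.435, -0.796, 0, 0, 0, 0], [0, 0.435, -0.796, 0, 0, 0, 0]]}}

```text
time: 16.33
tool_pos: [0.5064, 0.1878, 0.2238]
ee_rot: [-3.14, -0.002, 0.24]
wrist_force: [4.3, 3.1, -3.5]
width: 0.0114
finger_force: 30.0
```

```bash
python3 - <<'E'
from h import *
b=save('scene','s5'); a=save('top','t5')
o=robot.get_obs(); print(o['tool_pos'],o['ee_rot'],o['wrist_force'],o['wrist_torque'],o['width'],o['finger_force'])
f=lambda im,x,y,w,h,s:cv2.resize(im[y:y+h,x:x+w,::-1],None,fx=s,fy=s,interpolation=cv2.INTER_CUBIC)
M=np.hstack([f(b,310,105,100,110,5),f(a,225,130,55,110,5)]); cv2.imwrite('pics/c6.png',M)
# predicted yellow strip edge ends for several flap angles (x=+.1025, upper face)
p=[.5554,.1135,.2393]; h=-.0498; c,s=np.cos(p[2]),np.sin(p[2])
for t in(.40,.45,.508,.56):
    P=[[.1025,h+r*np.cos(t)-.004*np.sin(t),.1+r*np.sin(t)+.004*np.cos(t)] for r in(.005,.21)]
    P=[[p[0]+c*x-s*y,p[1]+s*x+c*y,z] for x,y,z in P]
    print(t,((proj('scene',P)-[310,105]+.5)*5).round().tolist())
E
```

```text
[0.50633653 0.18810741 0.22340437] [-3.13967217e+00 -1.63582060e-03  2.40471781e-01] [ 4.10897062  3.16355829 -2.73212614] [ 0.78018773 -0.62255909  0.02109263] 0.010927843072898622 29.971688389778137
0.4 [[331.0, 473.0], [423.0, 201.0]]
0.45 [[330.0, 473.0], [422.0, 196.0]]
0.508 [[330.0, 474.0], [422.0, 190.0]]
0.56 [[330.0, 474.0], [421.0, 186.0]]
```

View pics/c6.png

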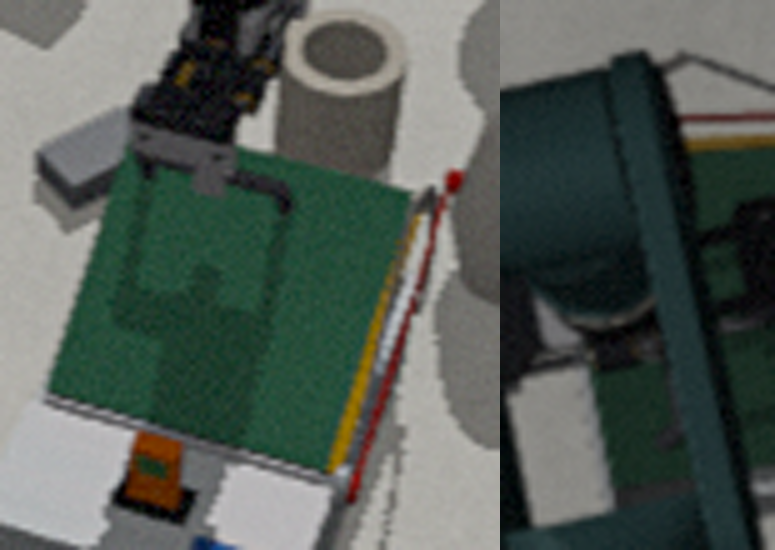

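```bash
python3 - <<'E'
from h import *
from scipy.optimize import least_squares
def cen(f,x0,y0,x1,y1):
    im=cv2.imread(f)[y0:y1,x0:x1].astype(float); w=np.clip(im[...,2]-1.5*np.maximum(im[...,0],im[...,1])-15,0,None)
    ys,xs=np.nonzero(w>0); return np.array([(xs*w[ys,xs]).sum(),(ys*w[ys,xs]).sum()])/w.sum()+[x0,y0],len(xs),xs.max()+x0,ys.max()+y0
ct=cen('pics/top0.png',224,148,234,160); cs=cen('pics/scene0.png',395,134,407,146); print(ct,cs)
print('root',cen('pics/top0.png',270,146,310,160),cen('pics/scene0.png',370,170,400,215))
f=lambda P:np.r_[proj('top',[P])[0]-ct[0],proj('scene',[P])[0]-cs[0]]
r=least_squares(f,[.6,.25,.2]); P=r.x; p=[.5554,.1135,.2393]; c,s=np.cos(p[2]),np.sin(p[2]); d=P[:2]-p[:2]
q=[c*d[0]+s*d[1],-s*d[0]+c*d[1]]; print('tip',P.round(4),'box',np.round(q,4),'resid',r.fun.round(2),'asin',np.arcsin((P[2]-.1)/.222))
for h in(-.055,-.05): print(h,'atan',np.arctan2(P[2]-.1,q[1]-h),'R',np.hypot(P[2]-.1,q[1]-h),'acos',np.arccos((q[1]-h)/.222))
E
```

```text
(array([229.72954092, 153.87225549]), 19, np.int64(233), np.int64(155)) (array([400.32565528, 140.70770453]), 15, np.int64(402), np.int64(145))
root (array([294.38095238, 151.57142857]), 3, np.int64(295), np.int64(152)) (array([384.37212817, 189.143289  ]), 57, np.int64(390), np.int64(205))
tip [0.639  0.2829 0.2095] box [0.1214 0.1447] resid [ 0.07  0.07  0.11 -0.04] asin 0.5157006639704225
-0.055 atan 0.5013891547350987 R 0.22777365756280712 acos 0.4516639957372515
-0.05 atan 0.5121467449160433 R 0.22340200552462589 acos 0.500798308613068
```

>>> {"fn": "servo_tool", "kwargs": {"plan": [[0, 0, 0, 0, 0, 0, 0], [0, 0, 0, 0, 0, 0, 0], [0, 0, 0, 0, 0, 0, 0], [0, 0, 0, 0, 0, 0, 0], [0, 0, 0, 0, 0, 0, 0], [0, 0, 0, 0, 0, 0, 0]]}}

```text
time: 16.93
tool_pos: [0.5063, 0.1883, 0.2233]
ee_rot: [-3.14, -0.002, 0.241]
wrist_force: [3.8, 2.8, -2.1]
width: 0.0112
finger_force: 30.0
```

```bash
python3 -c "
from bench import robot
print(robot.close_job())"
```

```text
the job is handed in; nothing more can be done
None
```

I handed the job in at about 17 s, with no verdict returned: the gauge is home in the slot and let go, and the gripper is holding the flap still at about 0.51 rad, against a marker I measured at 0.50–0.52 rad.

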